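# Fit the idler roller and hold the belt tensioner back past its ratchet click

### The arm

A 6-joint arm with a two-finger parallel gripper is mounted at the origin on the work surface. World frame = base frame: x ahead of the robot, y to its left, z up, the work surface at z = 0. Lengths are in m, angles in degrees, forces in N, time in s.
With the tool pointing down it reaches from about 0.425 to 1.125 m from the base axis. Payload 14.9 kg.
Tool frame: the origin (TCP) lies on the centre line of the jaws, within the pads' length; the fingertips stand 17 mm ahead of it and the grasp point (between the pads) lies 2 mm behind it; z points along the fingers, y is the direction in which the jaws open and shut (so a half turn about z gives the same grasp; the last joint's range is limited). The gripper opens to 91 mm and grips with 3 to 60 N. Pads are 32 mm wide; open, the fingers measure 118 mm over their backs; the gripper's body (76 mm by 178 mm) begins 60 mm behind the grasp point.
Start: joints at [-69.918, 21.709, 99.362, -0, 58.929, -1.908], TCP at [0.262, -0.649, 0.231] pointing down, gripper open.
Joint ranges: [-158.91, 158.91], [-42.39, 125.64], [0.06, 152.35], [-60.88, 240.88], [17.5, 164.5], [-176.32, 176.32]. Speed limits (degrees/s): [108.29, 108.29, 136.94, 180, 180, 180].

### API

Orientations are given as a 3x3 rotation matrix whose columns are the frame's x, y, z axes.
In Python, from station import sensors, vision, r gives the robot as it stands.
- The arm moves only by the tool carry_out, never from a script. Its argument "motion" is a list of rows, each a list of 3 entries, a list of its own where there are three numbers: the turn, a rotation vector about the tool's x, y, z in rad, then the shift along the tool's x, y, z in cm, then the finger opening in cm, from 0 to 9.12. In form: [[[rx, ry, rz], [tx, ty, tz], fingers], ...]. A call has exactly 10 rows; each row is the pose to reach, as a shift and turn from the pose commanded when the call began, along the tool's axes at that moment; what a row does not reach only later rows make up. A row lasts 1/12 s, in which the tool goes at most 41.7 mm and 7.16 degrees, less where a joint would pass 70% of its speed; a pose out of reach is approached as far as the arm can. A call with a gripper value outside its range is refused whole. The fingers move at their own pace and stop on an object; "squeeze" is the grip in N (left out, the last holds). Time passes only in rows, so rows that repeat a pose let the fingers close, or fill a call up. It gives the time, the measured TCP pose, the force and the opening at its end, in the units of the state.
- sensors.state(): the state, without advancing time (a new reading comes with each control period).
- vision.grab_frame(name): name is "scene" or "top"; returns a dict with "frame" (400x640x3 uint8, red, green, blue), "mtx" (3x3 intrinsics, pixels), "eye" and "rotation" of the camera in the world. Camera axes: x right, y up, looking along -z (the intrinsics and any distortion apply to the point x, -y, -z); pixel columns grow to the right and rows downward; lengths in m; the calibration is good to about 2 mm. A picture is of the moment at which its call begins. There is no depth.
- r.hand_in(): hands the job in, once; it reports no verdict.
Trained networks look in a picture, given as the dict that the camera call returned (one of the last four; its "shot" number tells which), for a name from the list of things; names that differ only in an ending like _2 or _b are one class to them, and where a whole thing is asked for, a point or a joint stands for the part that bears it (a point fixed in the world has none). Each returns a list of dicts, best first, with "p" (0 to 1); they miss things now and then, are a little off and sometimes report something else, mostly with a low value. They report only what shows in the picture. A call takes as long as a camera call.
- vision.spot_in(picture, target): "bbox" ([centre column, centre row, width, height] in pixels, round what is visible of it).
- vision.mark_of(picture, target): "xy" ([column, row] in pixels: a listed point, or the origin of a listed thing).
The state is a dict: "time": time; "joint_pos": joint angles; "qvel": joint speeds; "joint_torque": joint torques, N m; "tcp_pos": TCP position; "orientation": TCP orientation; "ft_force": force on the tool from outside, world axes, zero at the start; "ft_torque": the same for the moment, N m; "finger_gap": finger opening in m.
Only numpy, scipy, OpenCV 4.12 (cv2) and the standard library are available. Lean on these libraries where they do the work, as an engineer would, in place of code of your own. Each camera call takes 0.05 s, during which the arm holds its last target.

### The job

The sweeper drive on the bench is waiting for a new belt: take the tall plain idler roller out of the pocket tray, slide it down over the stub axle of the tensioner arm until it sits on the shoulder, and let go of it. Then push the sprung tensioner arm back by its upright lug, past the ratchet click and on to its back stop (or within a few degrees of it), and finish while still holding it there with the fingers, so that the pawl carries nothing and I can slip the belt on. Leave the other small parts in the tray and everything else on the bench and on the drive where it is.

Things in the scene. Friction and masses are not known exactly. Their poses are not given: they have to be found in the camera images.
- roller_mid (a point): the idler roller, centre point half-way up: a plain smooth steel tube, 28 mm in diameter, 26 mm tall, 13 mm bore right through, loose (about 90 g), upright in one of the tray's pockets and standing 20 mm proud of the tray's top; the tallest part there and the only tall plain round one. z axis along the bore
- tray: grey plastic pocket tray, fixed, 180 x 125 x 10 mm, origin at the centre of its underside, x along the 180 mm side. Six square pockets, 30 mm wide and 6 mm deep (floor 4 mm above the bench), at x = -55, 0, 55 mm and y = -27.5, 27.5 mm. The parts in them are at most 28 mm wide, so about 27 mm is free between neighbours
- drive: belt-drive chassis of a floor sweeper, fixed: grey plate 210 (x) x 360 (y) mm, its top face 75 mm above the bench, origin at bench height under its centre. Two fixed upright pulleys at (-50, 125) mm (48 mm across) and (-50, -125) mm (76 mm), 50 mm tall above the plate. The tensioner arm swings level over the plate about a pivot at (40, 70) mm; beyond that stands the pawl's guide block
- pivot (a point): point on the upright pivot axis of the tensioner arm, 36 mm above the plate (111 mm above the bench), the same height as the lug point. Its x axis points along the arm to the lug and turns with the arm
- stub_seat (a point): centre of the shoulder at the foot of the stub axle on the tensioner arm, 21 mm above the plate, 80 mm from the pivot. The upright stub is 10 mm thick and rises 36 mm from here, the last 9 mm a cone. The fitted roller stands on this shoulder, its centre 13 mm above it. The lug's near face is 41 mm from the stub's axis, so straddle the roller across the arm. x axis along the arm to the lug
- lug (a point): middle of the upright push lug at the free end of the tensioner arm, 132 mm from the pivot: aluminium block 22 mm long along the arm, 10 mm thick across it, 34 mm tall; its middle is 36 mm, its top 52 mm and the arm's top 18 mm above the plate. x axis along the arm outwards, y across it: pushed back, the arm swings to +y, so push on the -y face
- tensioner (a joint): arm angle in rad, anticlockwise from above: 0 = at rest stop (start, held by its spring), 0.62 = back stop. The pawl lifts from 0.1 on and clicks in at 0.30 to 0.39: let go after that, the arm rests on the pawl at about 0.39; before that it springs back to 0. Force at the lug: 5 N at 0, 8 N at 0.40, 10 N at 0.62, up to 3 N more while the pawl lifts. Held back off the pawl means 0.50 or more
- pawl (a joint): travel of the spring-loaded pawl slider in m: 0 = dropped in against the toothed disc under the arm (at the start, and again after the click), up to 0.006 = lifted by the tooth
- spacer: bystander in the tray: steel ring of the same diameter and bore as the roller but only 13 mm tall; origin under its centre
- flanged_bush: bystander in the tray: steel bush 19 mm tall, 28 mm flange at the foot, 19 mm neck; origin under its centre
- vee_pulley: bystander in the tray: small grooved steel pulley, 28 mm in diameter, 16 mm tall; origin under its centre
- hex_standoff: bystander in the tray: steel hexagon 27 mm over corners, 18 mm tall; origin under its centre
- socket: bystander: round steel socket, 22 mm in diameter, 30 mm tall, standing on the chassis plate near its far right corner; origin under its centre
- wrench: bystander: flat steel wrench 180 mm long on the bench beyond the tray; origin under its middle
- screwdriver: bystander: screwdriver 200 mm long lying on the bench to the left of the tray; origin under its middle
- cup: bystander: white drinking cup, 84 mm across, 110 mm tall; origin under its centre
- grease_jar: bystander: squat white jar, 64 mm across, 60 mm tall; origin under its centre
- spray_bottle: bystander: white spray bottle, 70 mm across, 205 mm tall, at the right; origin under its centre

How it is judged (in metres and radians):
On the way, in this order (a step that is already met when the one before it is completed fails the run):
1. the idler roller sits on the shoulder of the stub axle and has been let go (z of roller_mid in the frame of stub_seat between 0.01 and 0.0155 m and horizontal distance between roller_mid and stub_seat below 0.004 m and angle between roller_mid's own z axis and vertical below 0.12 rad and contact force between the fingers and roller below 0.1 N), for 0.2 s.
2. the arm is pushed back past the click, the pawl has dropped in behind its tooth (value of joint tensioner above 0.45 rad and value of joint pawl below 0.002 m), for 0.1 s.
At the end, for the whole second after the job is handed in: The roller stands on the stub's shoulder (within 3 mm in height, 4 mm sideways, 7 degrees of tilt), untouched by the fingers; the pawl has dropped in (under 2 mm of lift); the fingers hold the arm still at 0.50 rad or more, off the pawl, with over 2 N on it (value of joint tensioner above 0.5 rad and value of joint pawl below 0.002 m and velocity of joint tensioner between -0.1 and 0.1 rad/s and contact force between the fingers and tensioner above 2 N and contact force between the fingers and roller below 0.5 N and z of roller_mid in the frame of stub_seat between 0.01 and 0.0155 m and horizontal distance between roller_mid and stub_seat below 0.004 m and angle between roller_mid's own z axis and vertical below 0.12 rad); the arm keeps its last pose, push and grip.
It fails at once if another part in the tray is moved by more than 30 mm (distance of any of spacer, flanged_bush, vee_pulley, hex_standoff from where it was at the start of the episode above 0.03 m).
It fails at once if something else on the bench or the drive is moved by more than 30 mm (distance of any of socket, wrench, screwdriver, cup, grease_jar, spray_bottle from where it was at the start of the episode above 0.03 m).
It also fails if it takes over 59 s, if anything falls off the work surface, if the arm or the gripper's body presses on something with over 40 N, if the wrist force passes 120 N, or if a joint passes its speed limit or range.

## Working session

There is one attempt and no reset: what is moved stays moved. The work goes in short steps, Python scripts to look and compute and a tool call to move; the robot and the scene stay as the last step left them, time stands still between calls to the robot, and variables do not carry over. Pictures are saved under pics/ and viewed, and the job is handed in when it is done.

Besides the shell and the picture viewer there is one more tool, called after "Call:" in YAML: its name, and indented under it one key for each argument. carry_out: Moves the arm, as the interface text tells. Its arguments: {"type":"object","properties":{"motion":{"type":"array"},"squeeze":{"type":"number"}},"required":["motion"]}

```bash
mkdir -p pics; ls
python3 - <<'E'
from station import sensors, vision, r
import cv2, numpy as np
s=sensors.state(); print(s)
for n in ["scene","top"]:
    f=vision.grab_frame(n); cv2.imwrite(f"pics/{n}0.png",f["frame"][:,:,::-1]); print(n,f["shot"],f["mtx"],f["eye"],f["rotation"],[k for k in f])
    for t in ["roller_mid","tray","pivot","stub_seat","lug","drive","spacer","flanged_bush","vee_pulley","hex_standoff","socket"]:
        print(t,[(np.round(d["xy"],1),round(d["p"],2)) for d in vision.mark_of(f,t)[:2]])
E
```

```text
pics
{'time': 0.0, 'joint_pos': array([-6.99177738e+01,  2.17392339e+01,  9.93971032e+01, -2.10558487e-04,
        5.89278371e+01, -1.90878988e+00]), 'qvel': array([ 0.02047838, -0.0363674 , -0.03234525, -0.02718436,  0.01966997,
       -0.00081307]), 'joint_torque': array([ 2.10217542e-03, -7.63722682e+01, -4.34370840e+01,  6.51182793e-02,
        4.24299168e-02, -6.32353135e-05]), 'tcp_pos': array([ 0.26197256, -0.64870752,  0.23026655]), 'orientation': array([[ 9.27241877e-01,  3.74462751e-01, -3.87546311e-04],
       [ 3.74462950e-01, -9.27241282e-01,  1.05087189e-03],
       [ 3.41634424e-05, -1.11953416e-03, -9.99999373e-01]]), 'ft_force': array([-0.76336272, -0.7505204 ,  0.42877294]), 'ft_torque': array([-0.03373697,  0.00304732,  0.01658267]), 'finger_gap': 0.09153038018389917}
scene 1 [[379.20796023   0.         312.60011239]
 [  0.         379.20796023 200.66071962]
 [  0.           0.           1.        ]] [ 1.09547242 -0.81778088  0.89135164] [[ 0.84243613 -0.34304429  0.41547802]
 [ 0.53876034  0.52743278 -0.65692615]
 [ 0.00621803  0.7772614   0.62914708]] ['frame', '
[... 806 characters left out ...]
e-03]
 [ 3.98088660e-04  1.68059310e-01  9.85776805e-01]] ['frame', 'mtx', 'eye', 'rotation', 'shot']
roller_mid [(array([269.2, 193.6]), 0.52), (array([396.1, 222.9]), 0.41)]
tray [(array([254.1, 204.5]), 0.75), (array([154.5, 179.3]), 0.2)]
pivot [(array([372. , 180.6]), 0.69), (array([480.6, 217. ]), 0.45)]
stub_seat [(array([384. , 201.9]), 0.63)]
lug [(array([398.2, 223.8]), 0.96)]
drive [(array([383.1, 206.4]), 0.67)]
spacer [(array([372.7, 181.2]), 0.58), (array([268.7, 210.2]), 0.46)]
flanged_bush [(array([248.1, 226.8]), 0.44)]
vee_pulley [(array([261.7, 224.7]), 0.65)]
hex_standoff [(array([384.7, 203.8]), 0.63), (array([247.3, 208.3]), 0.38)]
socket [(array([444.7, 183.4]), 0.66)]
```

Run:
```python
import cv2
for n,(x0,y0,x1,y1) in {"scene":(170,130,430,320),"top":(190,120,510,300)}.items():
    im=cv2.imread(f"pics/{n}0.png"); c=im[y0:y1,x0:x1]; k=min(800/(x1-x0),600/(y1-y0)); cv2.imwrite(f"pics/{n}0c.png",cv2.resize(c,None,fx=k,fy=k,interpolation=cv2.INTER_CUBIC)); print(n,k)
```

```text
scene 3.076923076923077
top 2.5
```

View pics/scene0.png

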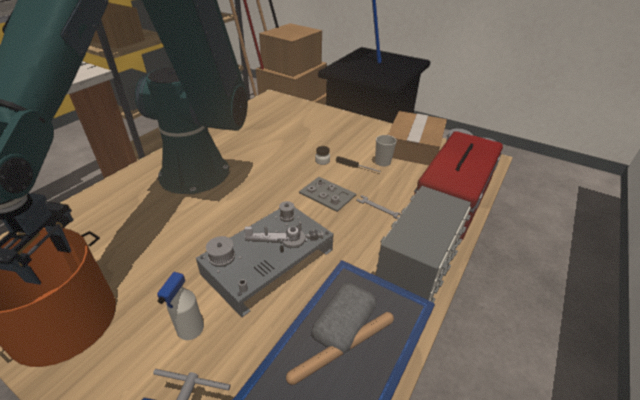

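View pics/top0.png

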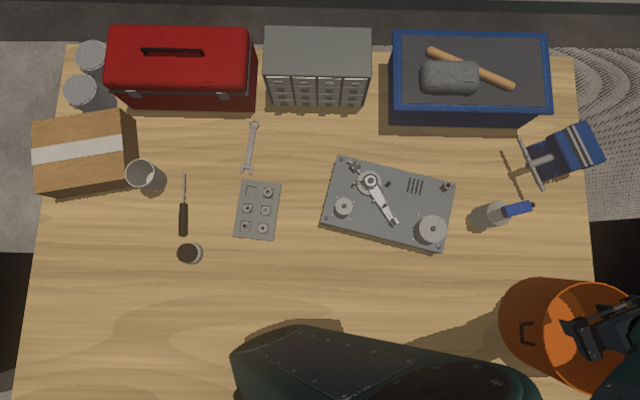

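```bash
sleep 0
```

```text
(no output)
```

View pics/scene0c.png

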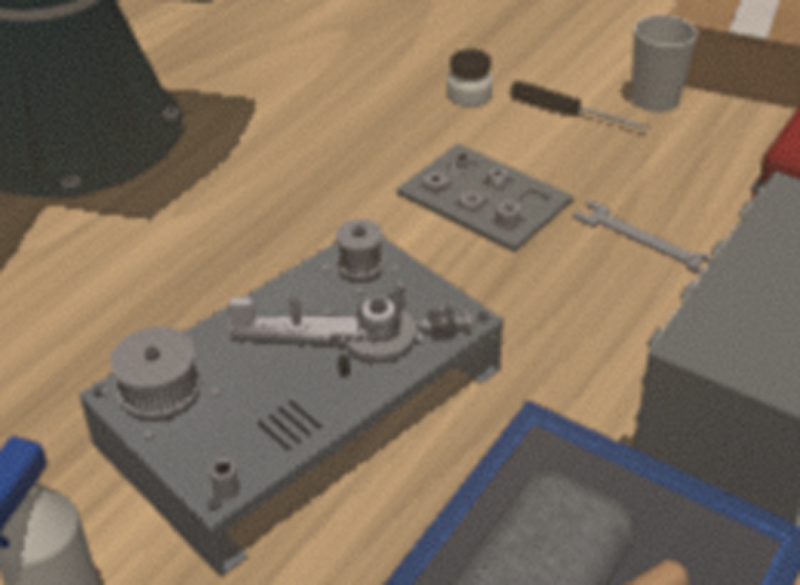

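View pics/top0c.png

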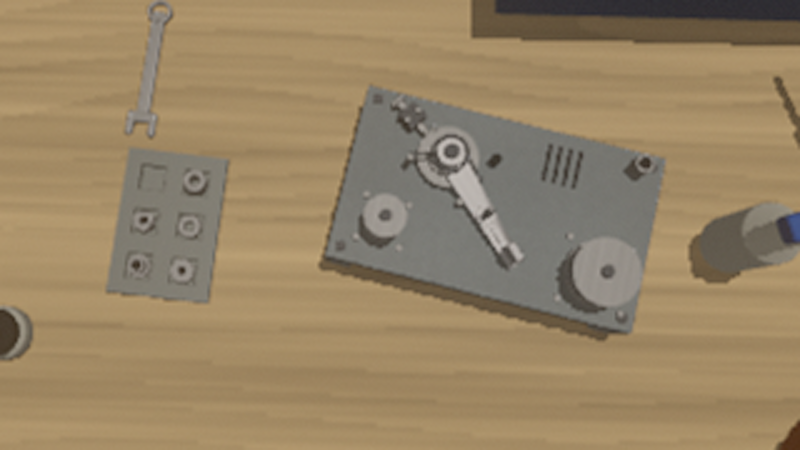

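The top view shows the roller in the tray's upper-right pocket, at about (268, 192). The drive's stub is near (384, 203) and the lug near (396, 223). Next I'll fit the tray and drive poses by edges in both cameras.

```bash
cat > h.py <<'E'
import numpy as np, cv2
from scipy.optimize import least_squares
from scipy.ndimage import map_coordinates, gaussian_filter
def proj(f,P):
    P=np.atleast_2d(P); c=(P-f["eye"])@f["rotation"]; K=f["mtx"]
    return np.c_[K[0,0]*c[:,0]/-c[:,2]+K[0,2], K[1,1]*-c[:,1]/-c[:,2]+K[1,2]]
def unproj(f,uv,z):
    K=f["mtx"]; d=np.array([(uv[0]-K[0,2])/K[0,0],-(uv[1]-K[1,2])/K[1,1],-1.]); d=f["rotation"]@d
    return f["eye"]+d*(z-f["eye"][2])/d[2]
def T2(p,L):
    c,s=np.cos(p[2]),np.sin(p[2]); L=np.atleast_2d(L); return np.c_[p[0]+c*L[:,0]-s*L[:,1],p[1]+s*L[:,0]+c*L[:,1],L[:,2]]
E
python3 - <<'E'
from station import sensors, vision, r
import pickle,numpy as np
o={}
for n in ["scene","top"]:
    fs=[vision.grab_frame(n) for _ in range(5)]
    f=dict(fs[0]); f["frame"]=np.mean([x["frame"].astype(float) for x in fs],0); o[n]=f
pickle.dump(o,open("avg.pkl","wb"))
E
python3 - <<'E'
from h import *; import pickle
o=pickle.load(open("avg.pkl","rb"))
t=o["top"]
# initial guesses with net marks
print("tray",unproj(t,(254.1,204.5),0),unproj(o["scene"],(326.2,193.3),0))
print("drive",unproj(t,(383.1,206.4),0),unproj(o["scene"],(264.9,260.4),0))
print("piv",unproj(t,(372.,180.6),.111),unproj(o["scene"],(290.5,228.5),.111))
print("stub",unproj(t,(384.,201.9),.096),unproj(o["scene"],(266.9,233.4),.096))
print("lug",unproj(t,(398.2,223.8),.111),unproj(o["scene"],(246.8,231.8),.111))
print("roller",unproj(t,(269.2,193.6),.017),unproj(o["scene"],(332.8,200.7),.017))
for n,(x0,y0,x1,y1) in {"scene":(190,190,340,310),"top":(310,150,460,260)}.items():
    c=o[n]["frame"][y0:y1,x0:x1,::-1]; cv2.imwrite(f"pics/{n}1c.png",cv2.resize(np.clip(c*1.4,0,255).astype(np.uint8),None,fx=5,fy=5,interpolation=cv2.INTER_CUBIC))
E
```

```text
tray [0.54594161 0.18780435 0.        ] [0.52636054 0.17906464 0.        ]
drive [ 0.54986472 -0.21281191  0.        ] [ 0.54173102 -0.21823713  0.        ]
piv [ 0.60696301 -0.16313083  0.111     ] [ 0.59606468 -0.15082164  0.111     ]
stub [ 0.549162   -0.19937005  0.096     ] [ 0.53931346 -0.19421194  0.096     ]
lug [ 0.48637401 -0.23593588  0.111     ] [ 0.49564994 -0.23297764  0.111     ]
roller [0.57853584 0.14002723 0.017     ] [0.58027478 0.13536458 0.017     ]
```

View pics/scene1c.png

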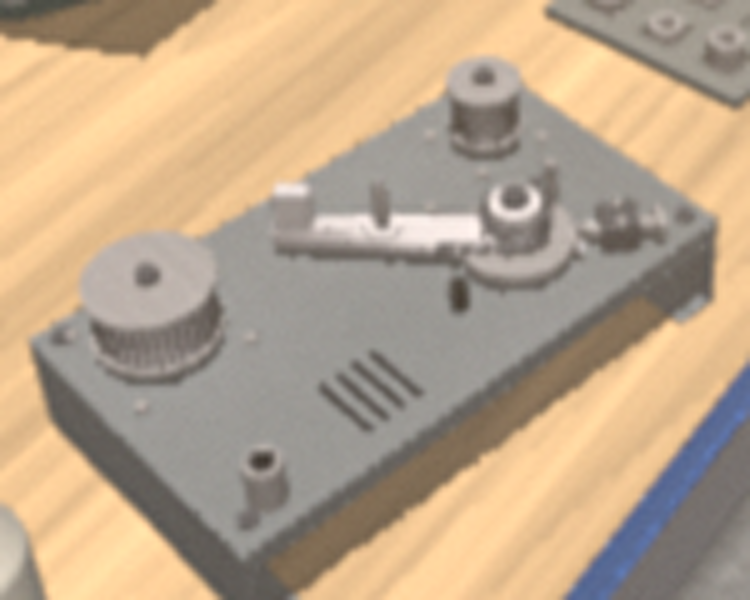

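View pics/top1c.png

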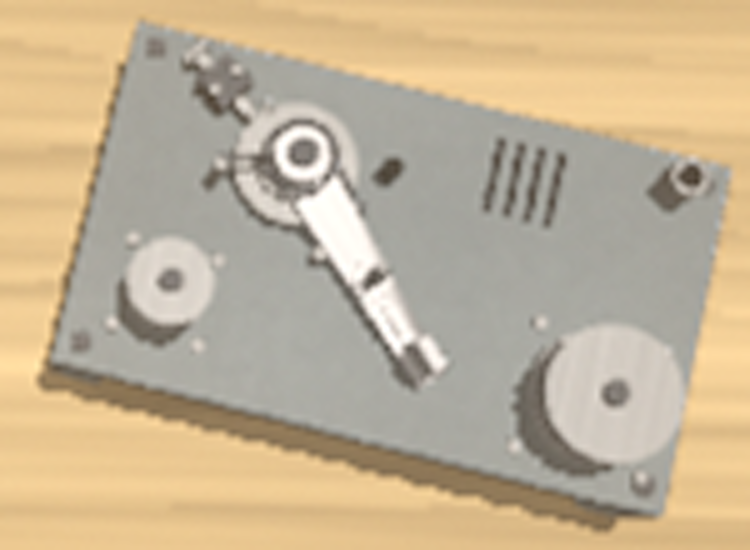

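```bash
cat > fit1.py <<'E'
from h import *; import pickle
o=pickle.load(open("avg.pkl","rb")); t=o["top"]; s=o["scene"]
def g(U,o0): return [(U[0]+.5)/5-.5+o0[0],(U[1]+.5)/5-.5+o0[1]]
T=(310,150);S=(190,190)
obs=[(t,(105,180,75),g((142,20),T)),(t,(105,-180,75),g((730,165),T)),(t,(-105,-180,75),g((660,517),T)),(t,(-105,180,75),g((52,365),T)),
(t,(-50,125,125),g((170,280),T)),(t,(-50,-125,125),g((615,393),T)),
(s,(-105,-180,75),g((35,342),S)),(s,(105,-180,75),g((245,560),S)),(s,(105,180,75),g((715,218),S)),
(s,(-50,125,125),g((485,77),S)),(s,(-50,-125,125),g((148,274),S))]
def res(p,sel=None):
    R=[]
    for f,L,uv in obs:
        if sel is None or f is sel: R.append(proj(f,T2(p,np.array(L)/1000))[0]-uv)
    return np.array(R).ravel()
if __name__=="__main__":
  for sel in (None,t,s):
    q=least_squares(lambda p:res(p,sel),[.55,-.21,-.2]); print(q.x, np.round(q.fun.reshape(-1,2),2).tolist())
E
python3 fit1.py
```

```text
[ 0.5529595  -0.21580691 -0.22207979] [[-1.23, -0.33], [0.57, -0.31], [0.95, -0.31], [-0.57, -0.87], [-0.06, -0.05], [-0.02, -0.49], [-1.79, -0.95], [-0.44, -1.18], [0.65, -0.53], [-0.48, 0.29], [0.01, 0.68]]
[ 0.55187679 -0.21598536 -0.22456783] [[-1.05, -0.1], [0.71, 0.22], [0.91, 0.21], [-0.57, -0.67], [-0.02, 0.22], [-0.01, 0.01]]
[ 0.55469004 -0.2160724  -0.22016385] [[-1.43, -0.55], [0.14, -0.77], [1.06, -0.35], [-0.16, 0.51], [0.42, 1.04]]
```

```bash
cat > fit2.py <<'E'
from h import *; import pickle
from fit1 import obs
o=pickle.load(open("avg.pkl","rb")); t=o["top"]; s=o["scene"]
def edge(f,a,b,p,chan,n=40,w=2.5,trim=.12):
    # returns residual (px) along normal of strongest gradient near projected edge
    img=gaussian_filter(chan(f["frame"]),.7)
    al=np.linspace(trim,1-trim,n)[:,None]; L=(np.array(a)*(1-al)+np.array(b)*al)/1000
    uv=proj(f,T2(p,L)); d=uv[-1]-uv[0]; d/=np.linalg.norm(d); nn=np.array([-d[1],d[0]])
    k=np.arange(-w,w+.01,.1); pr=np.array([map_coordinates(img,[uv[:,1]+x*nn[1],uv[:,0]+x*nn[0]],order=1) for x in k])
    gr=np.abs(np.gradient(pr,axis=0)); gm=gr
    i=gm.argmax(0); wt=np.exp(0*i); 
    # centroid near the peak
    off=[]
    for j in range(n):
        lo,hi=max(0,i[j]-8),min(len(k),i[j]+9); ww=gm[lo:hi,j]; off.append((k[lo:hi]*ww).sum()/ww.sum())
    return np.array(off),nn
rb=lambda F:F[:,:,0]-F[:,:,2]
lum=lambda F:F.mean(2)
def fitrect(edges,p0,pts=[],it=6,w=3):
    p=np.array(p0,float)
    for _ in range(it):
        E=[]
        for f,a,b,ch in edges:
            off,nn=edge(f,a,b,p,ch,w=w); m=np.median(off); uv=proj(f,T2(p,(np.array(a)+np.array(b))/2000))[0]
            al=np.array([.2,.8]); 
            k=off.size//2; 
            for q,o_ in((.31,np.median(off[:k])),(.69,np.median(off[k:]))):
                L=np.array(a)*(1-q)+np.array(b)*q; E.append((f,L,proj(f,T2(p,L/1000))[0]+o_*nn,nn))
        def res(x): return np.r_[[ (proj(f,T2(x,L/1000))[0]-uv)@nn for f,L,uv,nn in E], np.array([proj(f,T2(x,np.array(L)/1000))[0]-uv for f,L,uv in pts]).ravel()]
        q=least_squares(res,p); p=q.x; w=2.
    return p,q.fun
def rect(x,y,z): return dict(xp=((x,-y,z),(x,y,z)),xm=((-x,-y,z),(-x,y,z)),yp=((-x,y,z),(x,y,z)),ym=((-x,-y,z),(x,-y,z)))
if __name__=="__main__":
    D=rect(105,180,75)
    et=[(t,*D["xp"],rb),(t,*D["ym"],rb),(t,*D["yp"],lum)]; es=[(s,*D["xm"],rb),(s,*D["xp"],lum),(s,*D["ym"],lum)]
    pt=[x for x in obs if x[1][2]==125]
    for nm,e,pp in (("top",et,[x for x in pt if x[0] is t]),("topE",et+[(t,*D["xm"],lum)],[]),("scene",es,[x for x in pt if x[0] is s]),("sceneE",es,[]),("both",et+es,pt)):
        p,r=fitrect(e,[.552,-.216,-.2235],pp); print(nm,p.round(4),r.round(2))
    R=rect(90,62.5,10)
    c=[unproj(t,(190+x/2.5,120+y/2.5),.01) for x,y in((128,148),(228,160),(208,302),(107,291))]; print(np.round(c,3)); m=np.mean(c,0)
    d=(c[0]+c[1]-c[2]-c[3]); yaw=np.arctan2(d[1],d[0]); print(m,yaw)
    et=[(t,*R[k],rb) for k in R]; es=[(s,*R[k],rb) for k in R]
    for nm,e in (("top",et),("scene",es),("both",et+es)):
        p,r=fitrect(e,[m[0],m[1],yaw],[]); print(nm,p.round(4),r.round(2)); print("roller",T2(p,np.array([[55,-27.5,17]])/1000))
E
python3 fit2.py
```

```text
top [ 0.5518 -0.2134 -0.2253] [-0.    0.   -0.46 -0.5   0.48  0.51]
topE [ 0.5526 -0.2136 -0.2253] [ 0.3   0.27 -0.48 -0.47  0.47  0.5  -0.27 -0.26]
scene [ 0.5545 -0.2181 -0.2288] [ 0.21  0.05 -0.19 -0.01  0.04 -0.04]
sceneE [ 0.5545 -0.2181 -0.2288] [ 0.21  0.05 -0.19 -0.01  0.04 -0.04]
both [ 0.553  -0.2153 -0.2276] [ 0.51  0.59  0.05  0.09  1.09  1.09 -0.32 -0.53 -0.77 -0.64 -0.8  -0.92
 -0.29 -0.32 -0.36 -0.28 -0.17  0.27  0.09  0.39]
[[0.623 0.231 0.01 ]
 [0.611 0.105 0.01 ]
 [0.435 0.122 0.01 ]
 [0.445 0.245 0.01 ]]
[0.52861277 0.17566887 0.01      ] -0.08768225960287611
top [ 0.5296  0.177  -0.0984] [-0.09  0.02  0.03  0.04  0.14  0.12 -0.1  -0.16]
roller [[0.58164171 0.14423847 0.017     ]]
scene [ 0.5338  0.1716 -0.0982] [-0.45 -0.45  0.55  0.5   0.72  0.81 -0.65 -0.7 ]
roller [[0.58587862 0.13879668 0.017     ]]
both [ 0.531   0.1758 -0.0959] [ 0.38  0.43  0.45  0.56  0.5   0.5   0.27  0.19 -1.21 -1.19 -0.11 -0.12
  0.11  0.14 -1.3  -1.37]
roller [[0.58308516 0.14314268 0.017     ]]
```

Call:
carry_out:
  motion:
    - [[0, 0, 0], [0, 0, -3], 9.1]
    - [[0, 0, 0], [0, 0, -6.5], 9.1]
    - [[0, 0, 0], [0, 0, -10], 9.1]
    - [[0, 0, 0.04], [2.8, -2.9, -10], 9.1]
    - [[0, 0, 0.08], [5.6, -5.8, -10], 9.1]
    - [[0, 0, 0.12], [8.4, -8.7, -10], 9.1]
    - [[0, 0, 0.16], [11.2, -11.6, -10], 9.1]
    - [[0, 0, 0.2], [14, -14.5, -10], 9.1]
    - [[0, 0, 0.24], [16.8, -17.4, -10], 7]
    - [[0, 0, 0.28], [19.6, -20.3, -10], 4.4]

```text
time: 2.53
tcp_pos: [0.3681, -0.3856, 0.3311]
orientation: [[0.995, 0.101, 0.0], [0.101, -0.995, -0.0], [0.0, 0.0, -1.0]]
ft_force: [1.3, -0.3, -0.1]
finger_gap: 0.0805
```

Call:
carry_out:
  motion:
    - [[0, 0, 0.02], [1.9, -3.55, 0], 4.4]
    - [[0, 0, 0.04], [3.8, -7.1, 0], 4.4]
    - [[0, 0, 0.06], [5.7, -10.6, 0], 4.4]
    - [[0, 0, 0.08], [7.5, -14.2, 0], 4.4]
    - [[0, 0, 0.1], [9.4, -17.7, 0], 4.4]
    - [[0, 0, 0.12], [11.2, -21.2, 0], 4.4]
    - [[0, 0, 0.14], [13.1, -24.8, 0], 4.4]
    - [[0, 0, 0.16], [15, -28.3, 0], 4.4]
    - [[0, 0, 0.18], [16.8, -31.9, 1], 4.4]
    - [[0, 0, 0.2], [18.7, -35.4, 3], 4.4]

```text
time: 3.37
tcp_pos: [0.5176, -0.0162, 0.304]
orientation: [[0.995, -0.097, 0.004], [-0.097, -0.995, -0.0], [0.004, -0.0, -1.0]]
ft_force: [1.4, -0.8, 0.3]
finger_gap: 0.0437
```

Call:
carry_out:
  motion:
    - [[0, 0, 0], [1, -3.3, 1], 4.4]
    - [[0, 0, 0], [2, -6.6, 3], 4.4]
    - [[0, 0, 0], [3, -9.9, 5.5], 4.4]
    - [[0, 0, 0], [4, -13.2, 8.5], 4.4]
    - [[0, 0, 0], [4.9, -16.4, 12], 4.4]
    - [[0, 0, 0], [4.9, -16.4, 15], 4.4]
    - [[0, 0, 0], [4.9, -16.4, 18], 4.4]
    - [[0, 0, 0], [4.9, -16.4, 20], 4.4]
    - [[0, 0, 0], [4.9, -16.4, 21], 4.4]
    - [[0, 0, 0], [4.9, -16.4, 21], 4.4]

```text
time: 4.2
tcp_pos: [0.5796, 0.1399, 0.0903]
orientation: [[0.995, -0.096, -0.003], [-0.096, -0.995, -0.001], [-0.003, 0.001, -1.0]]
ft_force: [0.1, -0.5, 0.2]
finger_gap: 0.0444
```

```bash
cat > grab.py <<'E'
import sys,pickle,numpy as np,cv2
from station import sensors,vision,r
def go(tag,n=2,boxes=None,k=5):
    o={}
    for nm in ["scene","top"]:
        fs=[vision.grab_frame(nm) for _ in range(n)]
        f=dict(fs[0]); f["frame"]=np.mean([x["frame"].astype(float) for x in fs],0); o[nm]=f
        x0,y0,x1,y1=boxes[nm]; c=f["frame"][y0:y1,x0:x1,::-1]
        cv2.imwrite(f"pics/{nm}_{tag}.png",cv2.resize(np.clip(c*1.4,0,255).astype(np.uint8),None,fx=k,fy=k,interpolation=cv2.INTER_CUBIC))
    s=sensors.state(); o["state"]=s; pickle.dump(o,open(f"{tag}.pkl","wb")); print(s["time"],s["tcp_pos"],s["orientation"].round(4).tolist(),s["finger_gap"],s["ft_force"].round(2)); return o
E
python3 - <<'E'
from grab import go; from h import *
o=go("a",2,{"scene":(270,130,400,230),"top":(200,130,330,250)})
s=o["state"]; R=s["orientation"]; p=s["tcp_pos"]; g=s["finger_gap"]
for n in("scene","top"):
    for y in(-g/2,g/2):
        for x in (-.016,.016): print(n,proj(o[n],p+R@[x,y,.017]).round(1), end=" ")
    print()
E
```

```text
4.4 [0.58175799 0.14017452 0.09397033] [[0.9953, -0.0964, 0.0024], [-0.0964, -0.9953, 0.0005], [0.0024, -0.0007, -1.0]] 0.044113312443291655 [-1.26 -0.45  0.38]
scene [[334.5 182.6]] scene [[341.7 185.9]] scene [[327.2 188.3]] scene [[334.6 191.7]] 
top [[258.  193.4]] top [[259.6 182.7]] top [[273.  195.2]] top [[274.5 184.5]]
```

View pics/scene_a.png

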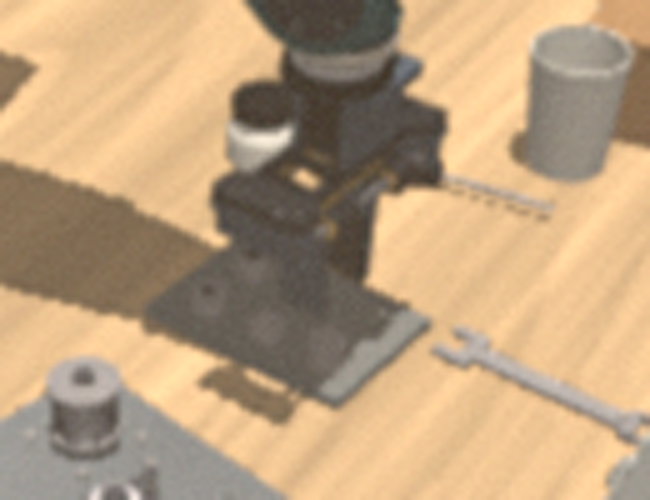

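View pics/top_a.png

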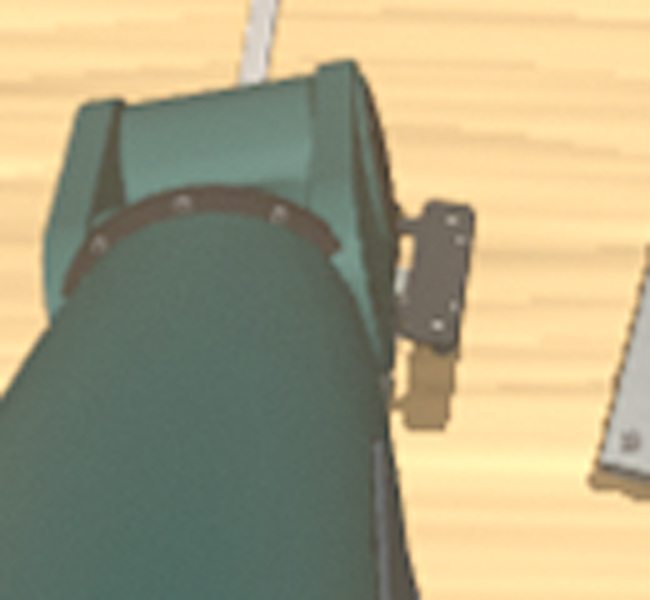

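Run:
```python
from h import *; import pickle
o=pickle.load(open("a.pkl","rb")); f=o["scene"]["frame"]
x0,y0,x1,y1=308,160,362,200
c=f[y0:y1,x0:x1,::-1]; c=np.clip(c*3.0,0,255).astype(np.uint8); c=cv2.resize(c,None,fx=14,fy=14,interpolation=cv2.INTER_CUBIC)
s=o["state"]; R=s["orientation"]; p=s["tcp_pos"]; g=s["finger_gap"]
for y in(-g/2,g/2,-g/2-.0135,g/2+.0135):
    q=proj(o["scene"],np.array([p+R@[x,y,.017] for x in(-.016,.016)]))
    q=((q-[x0,y0]+.5)*14-.5).astype(int); cv2.line(c,tuple(map(int,q[0])),tuple(map(int,q[1])),(0,0,255),1)
cv2.imwrite("pics/a_z.png",c)
```

```text
(no output)
```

View pics/a_z.png

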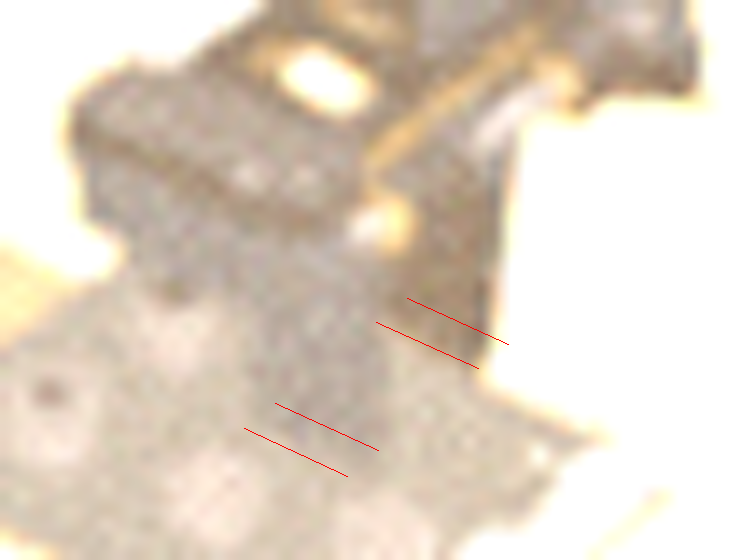

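Run:
```python
from h import *; import pickle
o=pickle.load(open("avg.pkl","rb")); out=[]
for n,(x0,y0) in {"scene":(318,183),"top":(252,177)}.items():
    c=o[n]["frame"][y0:y0+30,x0:x0+30,::-1]; c=np.clip(c*1.6,0,255).astype(np.uint8); c=cv2.resize(c,None,fx=13,fy=13,interpolation=cv2.INTER_CUBIC)
    for P,col in(((.5859,.1388),(0,0,255)),((.5816,.1442),(0,255,0))):
      for z in (.03,):
        for rr in(.014,.0065):
          a=np.linspace(0,2*np.pi,40); q=proj(o[n],np.c_[P[0]+rr*np.cos(a),P[1]+rr*np.sin(a),z+0*a]); q=((q-[x0,y0]+.5)*13-.5).astype(np.int32); cv2.polylines(c,[q],True,col,1)
    out.append(c)
cv2.imwrite("pics/rol.png",np.hstack(out))
```

```text
(no output)
```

View pics/rol.png

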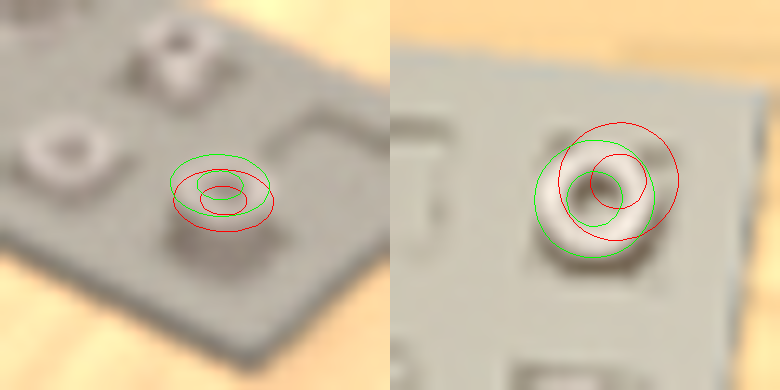

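Call:
carry_out:
  motion:
    - [[0, 0, 0], [0, -0.2, 0.5], 4.4]
    - [[0, 0, 0], [0, -0.4, 1.2], 4.4]
    - [[0, 0, 0], [0, -0.4, 2], 4.4]
    - [[0, 0, 0], [0, -0.4, 2.8], 4.4]
    - [[0, 0, 0], [0, -0.4, 3.5], 4.4]
    - [[0, 0, 0], [0, -0.4, 4.1], 4.4]
    - [[0, 0, 0], [0, -0.4, 4.7], 4.4]
    - [[0, 0, 0], [0, -0.4, 5.1], 4.4]
    - [[0, 0, 0], [0, -0.4, 5.4], 4.4]
    - [[0, 0, 0], [0, -0.4, 5.4], 4.4]

```text
time: 5.23
tcp_pos: [0.5808, 0.1441, 0.0376]
orientation: [[0.995, -0.096, -0.001], [-0.096, -0.995, -0.0], [-0.001, 0.0, -1.0]]
ft_force: [-0.7, -0.3, 1.3]
finger_gap: 0.044
```

Run:
```python
from grab import go
o=go("b",2,{"scene":(300,150,380,210),"top":(200,130,330,250)},9)
```

```text
5.4333 [0.58129342 0.14416221 0.03854154] [[0.9954, -0.0961, 0.0005], [-0.0961, -0.9954, 0.0001], [0.0005, -0.0002, -1.0]] 0.04394352032224134 [-0.59 -0.24 -0.06]
```

View pics/scene_b.png

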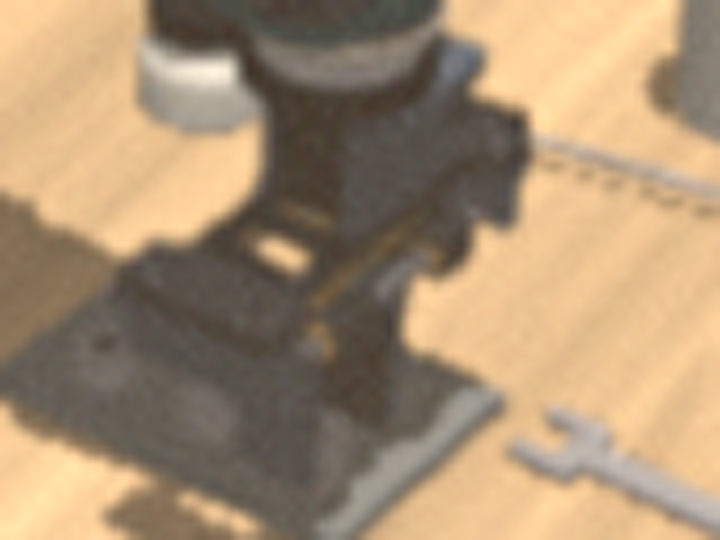

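Call:
carry_out:
  motion:
    - [[0, 0, 0], [0, 0, 0.4], 4.4]
    - [[0, 0, 0], [0, 0, 0.8], 4.4]
    - [[0, 0, 0], [0, 0, 1], 4.4]
    - [[0, 0, 0], [0, 0, 1], 4]
    - [[0, 0, 0], [0, 0, 1], 3.6]
    - [[0, 0, 0], [0, 0, 1], 3.2]
    - [[0, 0, 0], [0, 0, 1], 2.9]
    - [[0, 0, 0], [0, 0, 1], 2.6]
    - [[0, 0, 0], [0, 0, 1], 2.4]
    - [[0, 0, 0], [0, 0, 1], 2.4]
  squeeze: 20

```text
time: 6.27
tcp_pos: [0.5811, 0.1441, 0.0283]
orientation: [[0.995, -0.096, 0.0], [-0.096, -0.995, 0.0], [0.0, -0.0, -1.0]]
ft_force: [-0.6, -0.9, 0.6]
finger_gap: 0.0272
```

Run:
```python
from station import sensors
s=sensors.state(); print({k:s[k] for k in("time","tcp_pos","ft_force","finger_gap")})
```

```text
{'time': 6.2667, 'tcp_pos': array([0.5810954 , 0.14412231, 0.02832028]), 'ft_force': array([-0.64641391, -0.86456099,  0.55373057]), 'finger_gap': 0.02723208514623962}
```

Call:
carry_out:
  motion:
    - [[0, 0, 0], [0, 0, -0.5], 2.4]
    - [[0, 0, 0], [0, 0, -1.5], 2.4]
    - [[0, 0, 0], [0, 0, -3], 2.4]
    - [[0, 0, 0], [0, 0, -5], 2.4]
    - [[0, 0, 0], [0, 0, -8], 2.4]
    - [[0, 0, 0], [0, 0, -11], 2.4]
    - [[0, 0, 0], [0, 0, -14], 2.4]
    - [[0, 0, 0], [0, 0, -17], 2.4]
    - [[0, 0, 0], [0, 0, -20], 2.4]
    - [[0, 0, 0], [0, 0, -20], 2.4]

```text
time: 7.1
tcp_pos: [0.5836, 0.1447, 0.2352]
orientation: [[0.995, -0.096, 0.008], [-0.096, -0.995, 0.002], [0.008, -0.003, -1.0]]
ft_force: [2.0, 0.8, -0.2]
finger_gap: 0.0271
```

Run:
```python
from h import *; import pickle
from station import sensors
s=sensors.state(); print(s["tcp_pos"],s["finger_gap"],s["joint_pos"].round(1))
o=pickle.load(open("avg.pkl","rb")); out=[]
D=(.5522,-.2135,-.2253)
def arm(ang,L): # L in arm frame mm, z above plate
    L=np.atleast_2d(np.array(L,float)); c,sn=np.cos(ang),np.sin(ang)
    return T2(D,np.c_[40+c*L[:,0]-sn*L[:,1],70+sn*L[:,0]+c*L[:,1],75+L[:,2]]/1000)
pv=arm(0,[0,0,36])[0]; lg=unproj(o["top"],(190+510/2.5,120+256/2.5),.111); ang0=np.arctan2(*(lg-pv)[[1,0]])-D[2]; print(pv,np.degrees(ang0))
for n,(x0,y0) in {"scene":(240,220),"top":(360,172)}.items():
    c=o[n]["frame"][y0:y0+60,x0:x0+60,::-1]; c=np.clip(c*1.2,0,255).astype(np.uint8); c=cv2.resize(c,None,fx=6.5,fy=6.5,interpolation=cv2.INTER_CUBIC)
    def pl(P,col,closed=True):
        q=proj(o[n],P); q=((q-[x0,y0]+.5)*6.5-.5).astype(np.int32); cv2.polylines(c,[q],closed,col,1)
    for da,col in((0,(0,0,255)),):
        A=ang0+da
        for z in(52,18): pl(arm(A,[(x,y,z) for x,y in((121,-5),(143,-5),(143,5),(121,5))]),col)
        a=np.linspace(0,2*np.pi,30)
        for z,rr in((57,2.5),(48,5),(21,5)): pl(arm(A,np.c_[80+rr*np.cos(a),rr*np.sin(a),z+0*a]),(0,200,0))
        pl(arm(A,[(0,0,36),(132,0,36)]),(255,0,0),False)
    out.append(c)
cv2.imwrite("pics/arm.png",np.hstack(out))
```

```text
[0.58363351 0.14471646 0.23520957] 0.027118131470962117 [ 11.7  12.5 111.2   0.   55.9 107.2]
[ 0.606827   -0.15420505  0.111     ] -136.12346761925536
```

View pics/arm.png

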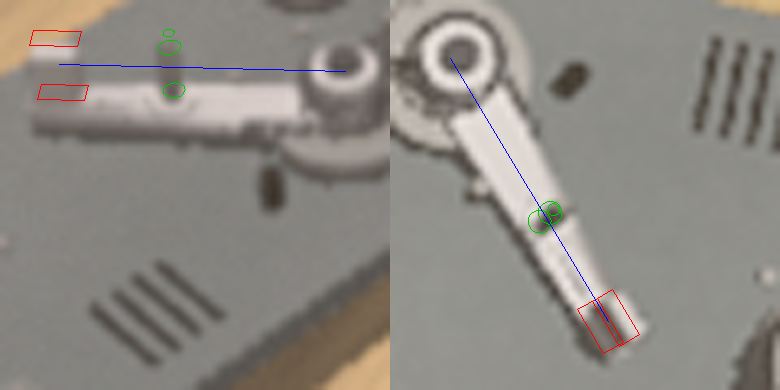

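Run:
```python
from h import *; import pickle
o=pickle.load(open("avg.pkl","rb")); out=[]
for n,(x0,y0) in {"scene":(240,218),"top":(376,194)}.items():
    c=o[n]["frame"][y0:y0+36,x0:x0+36,::-1]; c=np.clip(c*1.1,0,255).astype(np.uint8); c=cv2.resize(c,None,fx=11,fy=11,interpolation=cv2.INTER_CUBIC)
    for i in range(0,36,5):
        cv2.putText(c,str(x0+i),(int(i*11+5),10),0,.35,(0,0,255),1); cv2.line(c,(int(i*11+5),12),(int(i*11+5),16),(0,0,255),1)
        cv2.putText(c,str(y0+i),(0,int(i*11+9)),0,.35,(0,0,255),1); cv2.line(c,(24,int(i*11+5)),(28,int(i*11+5)),(0,0,255),1)
    out.append(c)
cv2.imwrite("pics/arm2.png",np.hstack(out))
```

```text
(no output)
```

View pics/arm2.png

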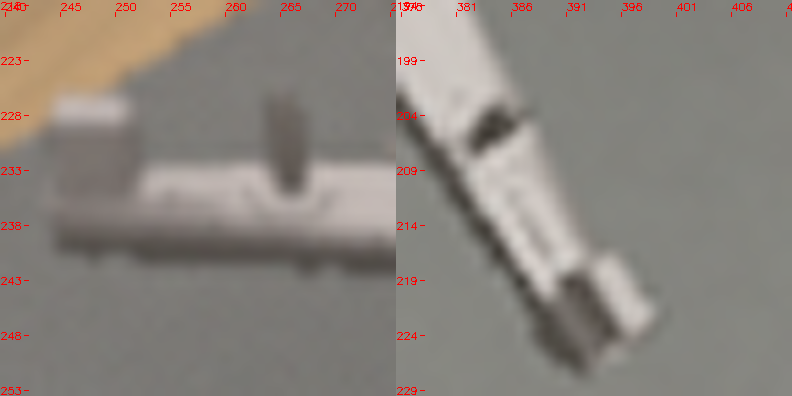

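```bash
cat > fit3.py <<'E'
from h import *; import pickle
o=pickle.load(open("avg.pkl","rb")); t,s=o["top"],o["scene"]
print("stub tip",unproj(t,(386.1,204.0),.130),unproj(s,(265.3,226.2),.130))
print("stub base",unproj(t,(383.3,206.5),.096),unproj(s,(266.0,234.8),.096))
print("lug top",unproj(t,(396.2,220.5),.127),unproj(s,(248.1,227.3),.127))
g=lambda U,o0:[(U[0]+.5)/5-.5+o0[0],(U[1]+.5)/5-.5+o0[1]]
T=(310,150);S=(190,190)
print("pul s",unproj(t,g((170,280),T),.125),unproj(s,g((485,77),S),.125))
print("pul b",unproj(t,g((615,393),T),.125),unproj(s,g((148,274),S),.125))
E
python3 fit3.py
```

```text
stub tip [ 0.53819374 -0.19933983  0.13      ] [ 0.5403583  -0.19934157  0.13      ]
stub base [ 0.53591159 -0.19732968  0.096     ] [ 0.54077258 -0.20044768  0.096     ]
lug top [ 0.49375007 -0.22722984  0.127     ] [ 0.49869662 -0.22818769  0.127     ]
pul s [ 0.53159235 -0.08302949  0.125     ] [ 0.53215612 -0.08085648  0.125     ]
pul b [ 0.475331   -0.32673987  0.125     ] [ 0.47479499 -0.32478385  0.125     ]
```

Call:
carry_out:
  motion:
    - [[0, 0, -0.05], [0, 2, 0], 2.4]
    - [[0, 0, -0.12], [-0.1, 5.5, 0], 2.4]
    - [[0, 0, -0.2], [-0.2, 9.5, 0], 2.4]
    - [[0, 0, -0.28], [-0.3, 13.5, 0], 2.4]
    - [[0, 0, -0.36], [-0.4, 17.5, 0], 2.4]
    - [[0, 0, -0.44], [-0.5, 21.5, 0.5], 2.4]
    - [[0, 0, -0.52], [-0.6, 25.5, 1], 2.4]
    - [[0, 0, -0.6], [-0.7, 29.5, 2], 2.4]
    - [[0, 0, -0.65], [-0.8, 33, 3], 2.4]
    - [[0, 0, -0.667], [-0.87, 34.6, 3.8], 2.4]

```text
time: 7.93
tcp_pos: [0.5384, -0.2028, 0.1902]
orientation: [[0.841, 0.541, 0.001], [0.541, -0.841, -0.001], [0.0, 0.001, -1.0]]
ft_force: [0.5, 0.4, -0.6]
finger_gap: 0.0272
```

Call:
carry_out:
  motion:
    - [[0, 0, 0], [0, 0, 0], 2.4]
    - [[0, 0, 0], [0, 0, 0], 2.4]
    - [[0, 0, 0], [0, 0, 0], 2.4]
    - [[0, 0, 0], [0, 0, 0], 2.4]
    - [[0, 0, 0], [0, 0, 0], 2.4]
    - [[0, 0, 0], [0, 0, 0], 2.4]
    - [[0, 0, 0], [0, 0, 0], 2.4]
    - [[0, 0, 0], [0, 0, 0], 2.4]
    - [[0, 0, 0], [0, 0, 0], 2.4]
    - [[0, 0, 0], [0, 0, 0], 2.4]

```text
time: 8.77
tcp_pos: [0.5392, -0.1993, 0.1903]
orientation: [[0.841, 0.54, 0.0], [0.54, -0.841, -0.0], [0.0, 0.0, -1.0]]
ft_force: [-0.2, -0.4, -0.6]
finger_gap: 0.0275
```

Run:
```python
from grab import go
from h import *
o=go("c",3,{"scene":(210,175,320,255),"top":(320,140,450,240)},6)
s=o["state"]; print(proj(o["scene"],s["tcp_pos"]+s["orientation"]@[0,0,.0113+.013]),proj(o["scene"],[.5396,-.1994,.132]))
```

```text
9.0667 [ 0.53917196 -0.19946568  0.19022015] [[0.8415, 0.5403, -0.0], [0.5403, -0.8415, 0.0], [-0.0, -0.0, -1.0]] 0.027418664919388096 [ 0.13  0.64 -1.03]
[[264.04799629 216.91949398]] [[265.03460514 225.61576866]]
```

View pics/scene_c.png

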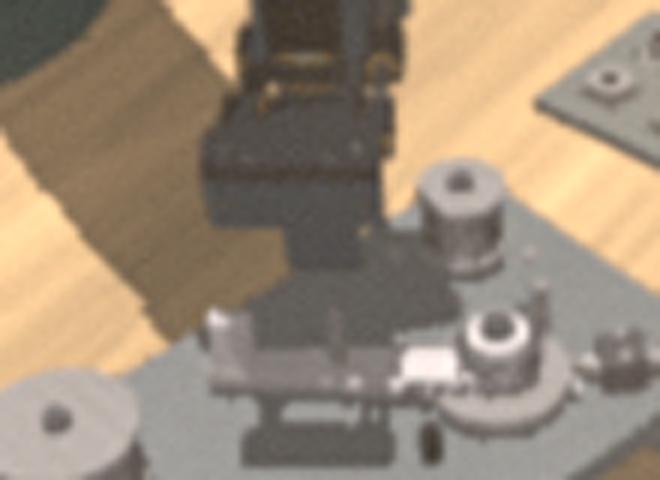

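View pics/top_c.png

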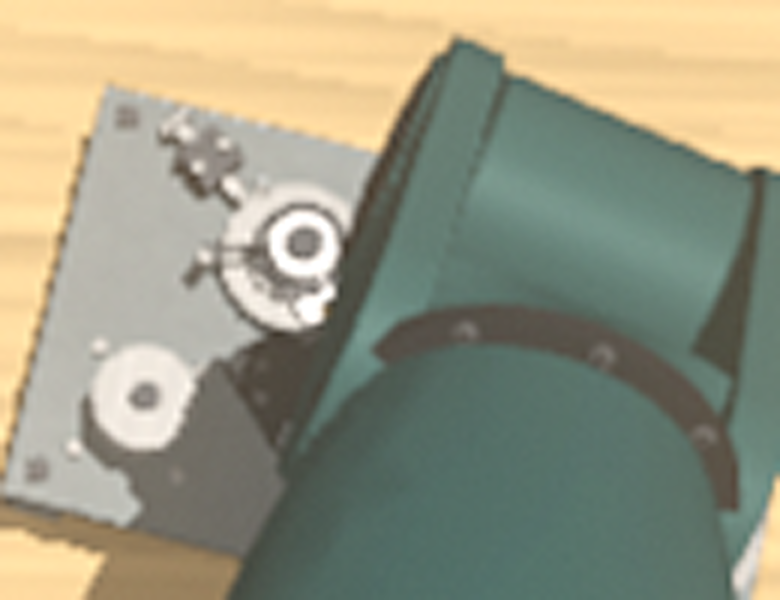

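Call:
carry_out:
  motion:
    - [[0, 0, 0], [0, 0, 0.5], 2.4]
    - [[0, 0, 0], [0, 0, 1.2], 2.4]
    - [[0, 0, 0], [0, 0, 2], 2.4]
    - [[0, 0, 0], [0, 0, 2.6], 2.4]
    - [[0, 0, 0], [0, 0, 3], 2.4]
    - [[0, 0, 0], [0, 0, 3.2], 2.4]
    - [[0, 0, 0], [0, 0, 3.4], 2.4]
    - [[0, 0, 0], [0, 0, 3.6], 2.4]
    - [[0, 0, 0], [0, 0, 3.8], 2.4]
    - [[0, 0, 0], [0, 0, 3.8], 2.4]
  squeeze: 10

```text
time: 9.9
tcp_pos: [0.5391, -0.1994, 0.152]
orientation: [[0.841, 0.54, -0.0], [0.54, -0.841, 0.0], [-0.0, -0.0, -1.0]]
ft_force: [-0.2, -0.5, -0.8]
finger_gap: 0.0275
```

Call:
carry_out:
  motion:
    - [[0, 0, 0], [0, 0, 0.1], 2.4]
    - [[0, 0, 0], [0, 0, 0.2], 2.4]
    - [[0, 0, 0], [0, 0, 0.3], 2.4]
    - [[0, 0, 0], [0, 0, 0.4], 2.4]
    - [[0, 0, 0], [0, 0, 0.5], 2.4]
    - [[0, 0, 0], [0, 0, 0.6], 2.4]
    - [[0, 0, 0], [0, 0, 0.7], 2.4]
    - [[0, 0, 0], [0, 0, 0.8], 2.4]
    - [[0, 0, 0], [0, 0, 0.8], 2.4]
    - [[0, 0, 0], [0, 0, 0.8], 2.4]

```text
time: 10.73
tcp_pos: [0.5391, -0.1995, 0.1441]
orientation: [[0.841, 0.54, -0.0], [0.54, -0.841, -0.0], [-0.0, -0.0, -1.0]]
ft_force: [-0.2, -2.1, -1.5]
finger_gap: 0.0274
```

Call:
carry_out:
  motion:
    - [[0, 0, 0], [0, 0, 0.2], 2.4]
    - [[0, 0, 0], [0, 0, 0.4], 2.4]
    - [[0, 0, 0], [0, 0, 0.6], 2.4]
    - [[0, 0, 0], [0, 0, 0.8], 2.4]
    - [[0, 0, 0], [0, 0, 1], 2.4]
    - [[0, 0, 0], [0, 0, 1.2], 2.4]
    - [[0, 0, 0], [0, 0, 1.4], 2.4]
    - [[0, 0, 0], [0, 0, 1.6], 2.4]
    - [[0, 0, 0], [0, 0, 1.7], 2.4]
    - [[0, 0, 0], [0, 0, 1.8], 2.4]

```text
time: 11.57
tcp_pos: [0.5392, -0.1995, 0.1261]
orientation: [[0.841, 0.54, -0.0], [0.54, -0.841, -0.0], [-0.0, 0.0, -1.0]]
ft_force: [-2.2, -4.2, 2.3]
finger_gap: 0.0277
```

Call:
carry_out:
  motion:
    - [[0, 0, 0], [0, 0, 0.1], 2.4]
    - [[0, 0, 0], [0, 0, 0.2], 2.4]
    - [[0, 0, 0], [0, 0, 0.3], 2.4]
    - [[0, 0, 0], [0, 0, 0.4], 2.4]
    - [[0, 0, 0], [0, 0, 0.45], 2.4]
    - [[0, 0, 0], [0, 0, 0.5], 2.4]
    - [[0, 0, 0], [0, 0, 0.55], 2.4]
    - [[0, 0, 0], [0, 0, 0.55], 2.4]
    - [[0, 0, 0], [0, 0, 0.55], 2.4]
    - [[0, 0, 0], [0, 0, 0.55], 2.4]

```text
time: 12.4
tcp_pos: [0.5391, -0.1995, 0.1207]
orientation: [[0.841, 0.54, -0.0], [0.54, -0.841, -0.0], [-0.0, 0.0, -1.0]]
ft_force: [-2.1, -5.0, 0.5]
finger_gap: 0.0276
```

Call:
carry_out:
  motion:
    - [[0, 0, 0], [0, 0, 0], 2.7]
    - [[0, 0, 0], [0, 0, 0], 3.2]
    - [[0, 0, 0], [0, 0, 0], 3.8]
    - [[0, 0, 0], [0, 0, 0], 4.4]
    - [[0, 0, 0], [0, 0, 0], 4.8]
    - [[0, 0, 0], [0, 0, 0], 4.8]
    - [[0, 0, 0], [0, 0, 0], 4.8]
    - [[0, 0, 0], [0, 0, 0], 4.8]
    - [[0, 0, 0], [0, 0, 0], 4.8]
    - [[0, 0, 0], [0, 0, 0], 4.8]

```text
time: 13.23
tcp_pos: [0.5392, -0.1994, 0.1208]
orientation: [[0.841, 0.54, 0.0], [0.54, -0.841, 0.0], [0.0, 0.0, -1.0]]
ft_force: [-0.8, 0.4, -0.4]
finger_gap: 0.0481
```

Call:
carry_out:
  motion:
    - [[0, 0, 0], [0, 0, -0.3], 4.8]
    - [[0, 0, 0], [0, 0, -0.8], 4.8]
    - [[0, 0, 0], [0, 0, -1.5], 4.8]
    - [[0, 0, 0], [0, 0, -2.5], 4.8]
    - [[0, 0, 0], [0, 0, -4], 4.8]
    - [[0, 0, 0], [0, 0, -6], 4.8]
    - [[0, 0, 0], [0, 0, -8], 4.8]
    - [[0, 0, 0], [0, 0, -9], 4.8]
    - [[0, 0, 0], [0, 0, -9], 4.8]
    - [[0, 0, 0], [0, 0, -9], 4.8]

```text
time: 14.07
tcp_pos: [0.5393, -0.1995, 0.2111]
orientation: [[0.841, 0.54, 0.001], [0.54, -0.841, -0.0], [0.001, 0.001, -1.0]]
ft_force: [-0.3, -0.3, 0.1]
finger_gap: 0.0478
```

Run:
```python
from grab import go
from h import *
o=go("d",3,{"scene":(210,175,320,255),"top":(320,140,450,240)},7)
```

```text
14.3667 [ 0.53880938 -0.19926481  0.20985601] [[0.8415, 0.5403, -0.0013], [0.5403, -0.8415, 0.0006], [-0.0008, -0.0012, -1.0]] 0.04835439874439372 [ 0.73 -0.76 -0.35]
```

View pics/scene_d.png

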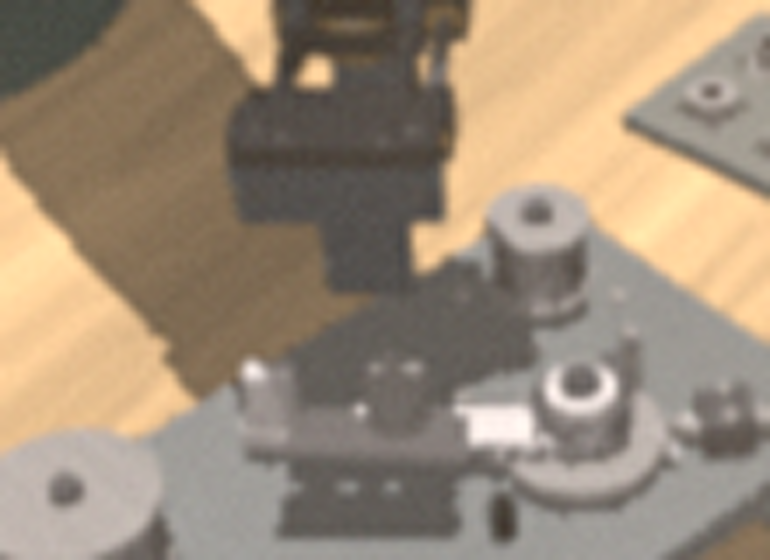

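Run:
```python
from h import *; import pickle
o=pickle.load(open("d.pkl","rb")); x0,y0=245,215
c=o["scene"]["frame"][y0:y0+36,x0:x0+36,::-1]; c=np.clip(c*2,0,255).astype(np.uint8); c=cv2.resize(c,None,fx=16,fy=16,interpolation=cv2.INTER_CUBIC); e=c.copy()
a=np.linspace(0,2*np.pi,40)
for z,rr in((.122,.014),(.096,.014),(.122,.005),(.132,.002)):
    q=proj(o["scene"],np.c_[.5396+rr*np.cos(a),-.1994+rr*np.sin(a),z+0*a]); q=((q-[x0,y0]+.5)*16-.5).astype(np.int32); cv2.polylines(e,[q],True,(0,0,255),1)
cv2.imwrite("pics/seat.png",cv2.resize(np.hstack([c,e]),(800,400)))
```

```text
(no output)
```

View pics/seat.png

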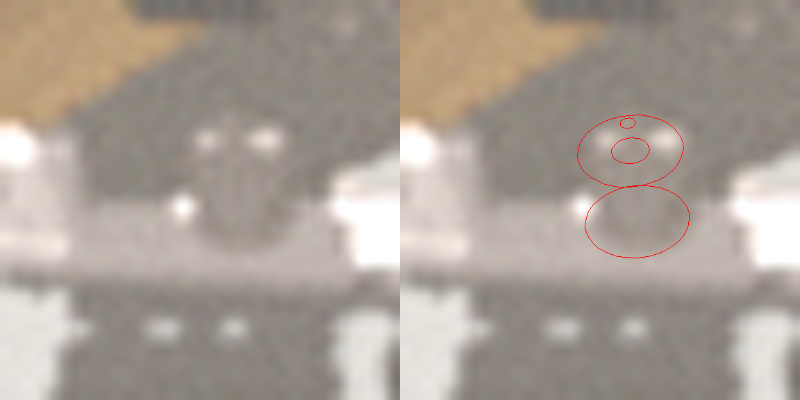

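The roller appears to be standing on the shoulder: its outline matches the predicted one to about 0.6 px. Next is the lug.

Call:
carry_out:
  motion:
    - [[0, 0, 0], [-1, 0, 0], 4]
    - [[0, 0, 0], [-2.5, 0, 0], 3.6]
    - [[0, 0, 0], [-4, 0, 0], 3.2]
    - [[0, 0, 0], [-5.1, 0, 1], 3.2]
    - [[0, 0, 0], [-5.1, 0, 2.5], 3.2]
    - [[0, 0, 0], [-5.1, 0, 4], 3.2]
    - [[0, 0, 0], [-5.1, 0, 5.5], 3.2]
    - [[0, 0, 0], [-5.1, 0, 6.2], 3.2]
    - [[0, 0, 0], [-5.1, 0, 6.2], 3.2]
    - [[0, 0, 0], [-5.1, 0, 6.2], 3.2]

```text
time: 15.2
tcp_pos: [0.4958, -0.2273, 0.1486]
orientation: [[0.842, 0.54, -0.001], [0.54, -0.842, 0.0], [-0.0, -0.001, -1.0]]
ft_force: [0.9, 0.8, 0.1]
finger_gap: 0.032
```

Run:
```python
from grab import go
from h import *
o=go("e",3,{"scene":(210,175,320,255),"top":(340,150,450,240)},7)
```

```text
15.5 [ 0.49654383 -0.22711568  0.14931972] [[0.8414, 0.5404, 0.0009], [0.5404, -0.8414, -0.0004], [0.0005, 0.0008, -1.0]] 0.03205179083759167 [ 0.05 -0.33 -0.52]
```

View pics/scene_e.png

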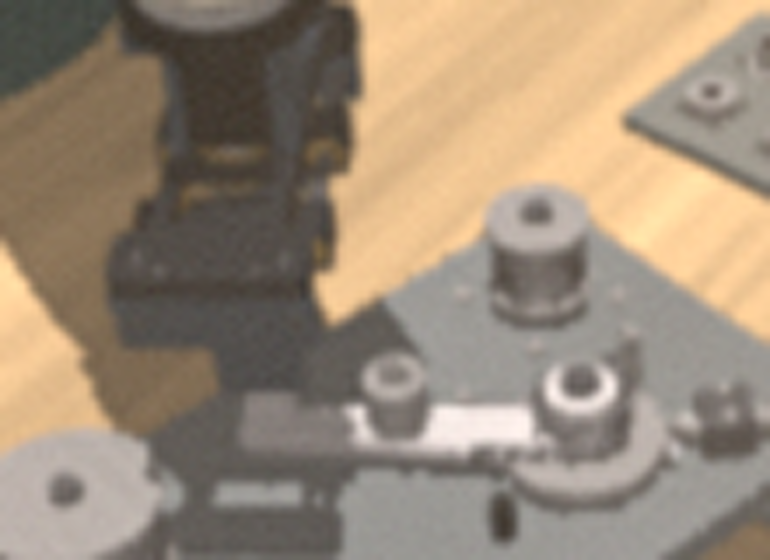

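View pics/top_e.png

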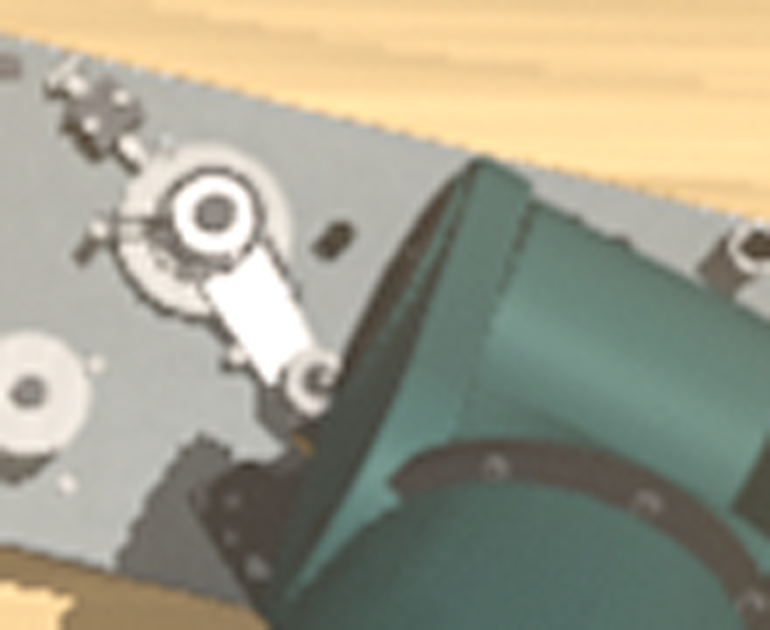

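The roller stands upright on the stub (scene crop at (395, 390)), and the fingers are above the lug (270, 405).

Call:
carry_out:
  motion:
    - [[0, 0, 0], [0, 0, 0.3], 3.2]
    - [[0, 0, 0], [0, 0, 0.7], 3.2]
    - [[0, 0, 0], [0, 0, 1.1], 3.2]
    - [[0, 0, 0], [0, 0, 1.5], 3.2]
    - [[0, 0, 0], [0, 0, 1.9], 3.2]
    - [[0, 0, 0], [0, 0, 2.3], 3.2]
    - [[0, 0, 0], [0, 0, 2.7], 3.2]
    - [[0, 0, 0], [0, 0, 3], 3.2]
    - [[0, 0, 0], [0, 0, 3], 3.2]
    - [[0, 0, 0], [0, 0, 3], 3.2]

```text
time: 16.33
tcp_pos: [0.4962, -0.2269, 0.1185]
orientation: [[0.841, 0.54, -0.0], [0.54, -0.841, 0.0], [-0.0, -0.0, -1.0]]
ft_force: [0.1, 0.4, 1.2]
finger_gap: 0.0319
```

Run:
```python
from grab import go
from h import *
o=go("f",2,{"scene":(210,175,320,255),"top":(340,150,450,240)},7)
```

```text
16.5333 [ 0.49639959 -0.22706649  0.11896913] [[0.8415, 0.5403, 0.0004], [0.5403, -0.8415, -0.0002], [0.0002, 0.0003, -1.0]] 0.03191696984366243 [-0.92 -1.47  0.63]
```

View pics/scene_f.png

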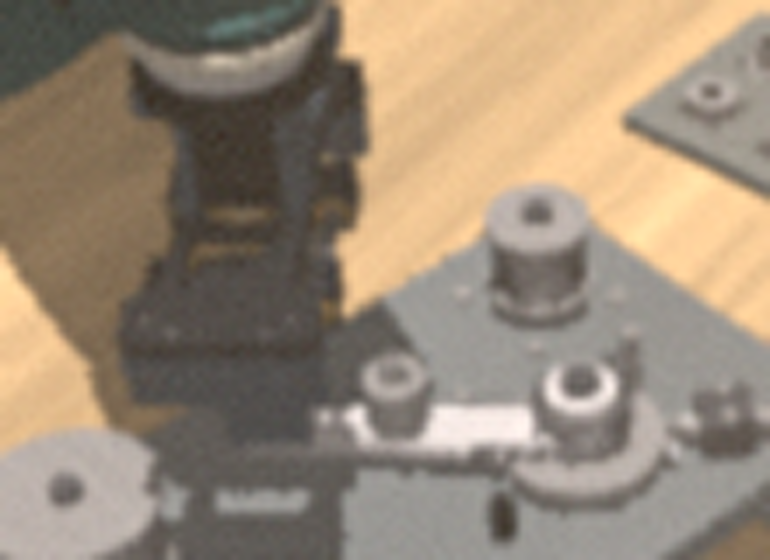

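Call:
carry_out:
  motion:
    - [[0, 0, 0], [0, 0, 0], 2.6]
    - [[0, 0, 0], [0, 0, 0], 2]
    - [[0, 0, 0], [0, 0, 0], 1.5]
    - [[0, 0, 0], [0, 0, 0], 1.2]
    - [[0, 0, 0], [0, 0, 0], 0.9]
    - [[0, 0, 0], [0, 0, 0], 0.7]
    - [[0, 0, 0], [0, 0, 0], 0.7]
    - [[0, 0, 0], [0, 0, 0], 0.7]
    - [[0, 0, 0], [0, 0, 0], 0.7]
    - [[0, 0, 0], [0, 0, 0], 0.7]
  squeeze: 20

```text
time: 17.37
tcp_pos: [0.4964, -0.2272, 0.1188]
orientation: [[0.842, 0.54, 0.0], [0.54, -0.842, -0.0], [0.0, 0.001, -1.0]]
ft_force: [1.6, -5.2, -1.6]
finger_gap: 0.0098
```

Run:
```python
from station import sensors
import numpy as np
s=sensors.state(); print(s["tcp_pos"],s["orientation"].round(4).tolist(),s["finger_gap"],s["ft_force"],s["joint_pos"].round(1))
# arc plan: pivot P, current TCP, rotation th about P, in tool axes
P=np.array([.6071,-.1561]); c=np.array([.4964,-.2271]); Y=s["orientation"][:2,:2]
print("dist",np.linalg.norm(c-P),np.degrees(np.arctan2(*(c-P)[::-1])))
for th in (.05,.1,.15,.2,.25,.3,.35,.4,.45,.5,.55,.57,.58,.6):
    R=np.array([[np.cos(th),-np.sin(th)],[np.sin(th),np.cos(th)]]); d=P+R@(c-P)-c; print(th,(Y.T@d*100).round(2))
```

```text
[ 0.4964309  -0.22721607  0.11881662] [[0.8415, 0.5402, 0.0004], [0.5402, -0.8415, -0.0003], [0.0002, 0.0005, -1.0]] 0.00980536837312814 [ 1.60611307 -5.19733733 -1.64327449] [-27.   17.6 119.7  -0.   42.6  30.3]
dist 0.1315123188146266 -147.32498034538904
0.05 [0.02 0.66]
0.1 [0.07 1.31]
0.15 [0.15 1.97]
0.2 [0.26 2.61]
0.25 [0.41 3.25]
0.3 [0.59 3.89]
0.35 [0.8  4.51]
0.4 [1.04 5.12]
0.45 [1.31 5.72]
0.5 [1.61 6.31]
0.55 [1.94 6.87]
0.57 [2.08 7.1 ]
0.58 [2.15 7.21]
0.6 [2.29 7.43]
```

Call:
carry_out:
  motion:
    - [[0, 0, -0.025], [0, 0.33, 0], 0.7]
    - [[0, 0, -0.05], [0.02, 0.66, 0], 0.7]
    - [[0, 0, -0.075], [0.04, 0.99, 0], 0.7]
    - [[0, 0, -0.1], [0.07, 1.31, 0], 0.7]
    - [[0, 0, -0.125], [0.1, 1.64, 0], 0.7]
    - [[0, 0, -0.15], [0.15, 1.97, 0], 0.7]
    - [[0, 0, -0.175], [0.2, 2.29, 0], 0.7]
    - [[0, 0, -0.2], [0.26, 2.61, 0], 0.7]
    - [[0, 0, -0.225], [0.33, 2.93, 0], 0.7]
    - [[0, 0, -0.25], [0.41, 3.25, 0], 0.7]
  squeeze: 25

```text
time: 18.2
tcp_pos: [0.516, -0.2515, 0.1186]
orientation: [[0.681, 0.732, -0.003], [0.732, -0.681, 0.002], [-0.001, -0.004, -1.0]]
ft_force: [-9.8, 1.2, 10.0]
finger_gap: 0.0099
```

Call:
carry_out:
  motion:
    - [[0, 0, -0.03], [0.01, 0.39, 0], 0.7]
    - [[0, 0, -0.06], [0.02, 0.79, 0], 0.7]
    - [[0, 0, -0.1], [0.07, 1.31, 0], 0.7]
    - [[0, 0, -0.14], [0.13, 1.84, 0], 0.7]
    - [[0, 0, -0.18], [0.21, 2.35, 0], 0.7]
    - [[0, 0, -0.22], [0.32, 2.87, 0], 0.7]
    - [[0, 0, -0.26], [0.44, 3.38, 0], 0.7]
    - [[0, 0, -0.29], [0.55, 3.76, 0], 0.7]
    - [[0, 0, -0.31], [0.63, 4.01, 0], 0.7]
    - [[0, 0, -0.32], [0.67, 4.14, 0], 0.7]

```text
time: 19.03
tcp_pos: [0.551, -0.2757, 0.1186]
orientation: [[0.416, 0.909, -0.003], [0.909, -0.416, 0.0], [-0.001, -0.003, -1.0]]
ft_force: [-11.2, -7.1, 8.0]
finger_gap: 0.0099
```

Run:
```python
from grab import go
from h import *
o=go("g",3,{"scene":(210,175,320,255),"top":(340,150,450,240)},7)
s=o["state"]; c=s["tcp_pos"][:2]-[.6071,-.1561]; print(np.linalg.norm(c),np.radians(147.32)+np.arctan2(c[1],c[0]), "rot", np.arctan2(s["orientation"][1,0],s["orientation"][0,0])-np.radians(32.7))
```

```text
19.3333 [ 0.55083161 -0.27559255  0.11865761] [[0.4168, 0.909, -0.0028], [0.909, -0.4168, 0.0004], [-0.0008, -0.0027, -1.0]] 0.009939996103571934 [-10.24  -5.66   6.42]
0.1320780109999933 0.5603293641098923 rot 0.5701348924250167
```

View pics/scene_g.png

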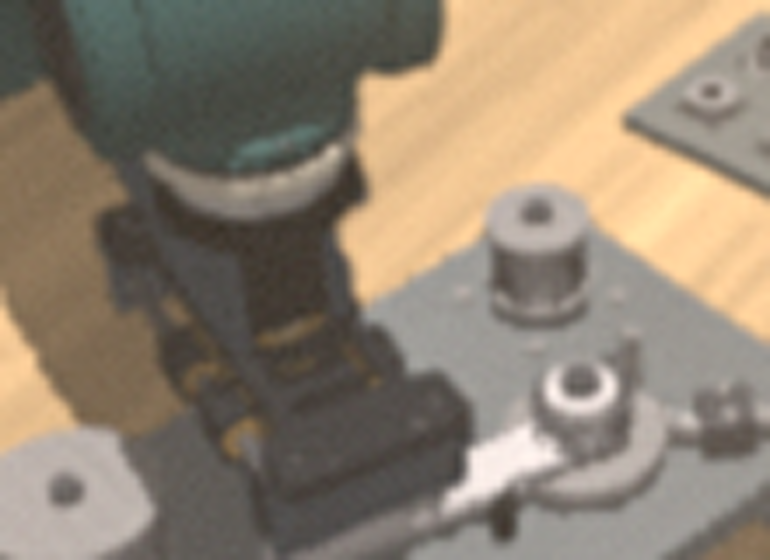

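View pics/top_g.png

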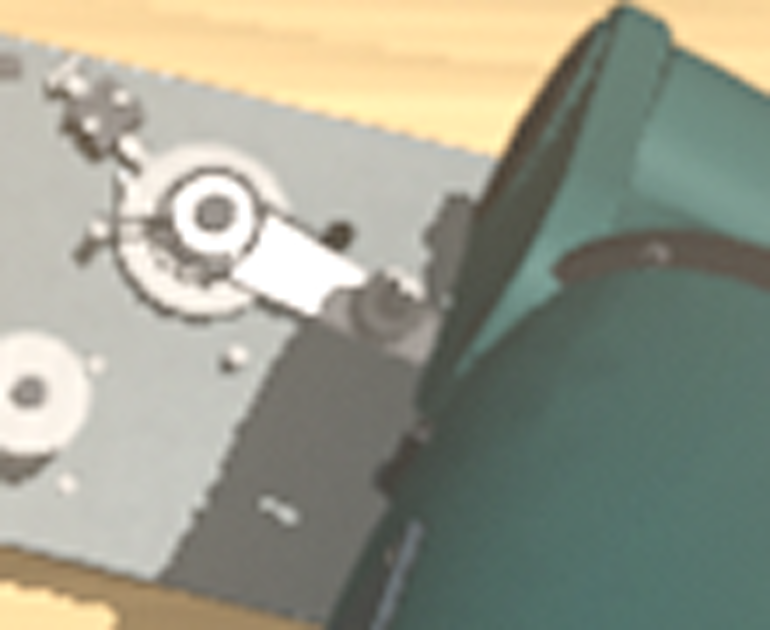

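Call:
carry_out:
  motion:
    - [[0, 0, -0.01], [0, 0.13, 0], 0.7]
    - [[0, 0, -0.02], [0, 0.26, 0], 0.7]
    - [[0, 0, -0.02], [0, 0.26, 0], 0.7]
    - [[0, 0, -0.02], [0, 0.26, 0], 0.7]
    - [[0, 0, -0.02], [0, 0.26, 0], 0.7]
    - [[0, 0, -0.02], [0, 0.26, 0], 0.7]
    - [[0, 0, -0.02], [0, 0.26, 0], 0.7]
    - [[0, 0, -0.02], [0, 0.26, 0], 0.7]
    - [[0, 0, -0.02], [0, 0.26, 0], 0.7]
    - [[0, 0, -0.02], [0, 0.26, 0], 0.7]

```text
time: 20.17
tcp_pos: [0.5532, -0.2767, 0.1187]
orientation: [[0.399, 0.917, -0.003], [0.917, -0.399, 0.0], [-0.001, -0.003, -1.0]]
ft_force: [-11.1, -7.2, 6.5]
finger_gap: 0.0098
```

Run:
```python
from grab import go
from h import *; import pickle
o=go("k",3,{"scene":(210,175,320,255),"top":(340,150,450,240)},7)
s=o["state"]; c=s["tcp_pos"][:2]-[.6071,-.1561]; print(np.linalg.norm(c),np.radians(147.32)+np.arctan2(c[1],c[0]),s["qvel"].round(2))
a=pickle.load(open("avg.pkl","rb")); out=[]
for n,(x0,y0) in {"scene":(285,205),"top":(340,152)}.items():
    for q in (a,o): out.append(cv2.resize(np.clip(q[n]["frame"][y0:y0+36,x0:x0+60,::-1]*1.3,0,255).astype(np.uint8),None,fx=6.6,fy=6.6,interpolation=cv2.INTER_CUBIC))
cv2.imwrite("pics/pawl.png",np.vstack([np.hstack(out[:2]),np.hstack(out[2:])]))
```

```text
20.4667 [ 0.55316181 -0.27667744  0.11866284] [[0.3986, 0.9171, -0.0028], [0.9171, -0.3986, 0.0004], [-0.0008, -0.0027, -1.0]] 0.009662557913458462 [-10.75  -5.88   7.08]
0.13209181364368078 0.5797894614218315 [-0.07 -0.02 -0.01  0.01  0.   -0.01]
```

View pics/pawl.png

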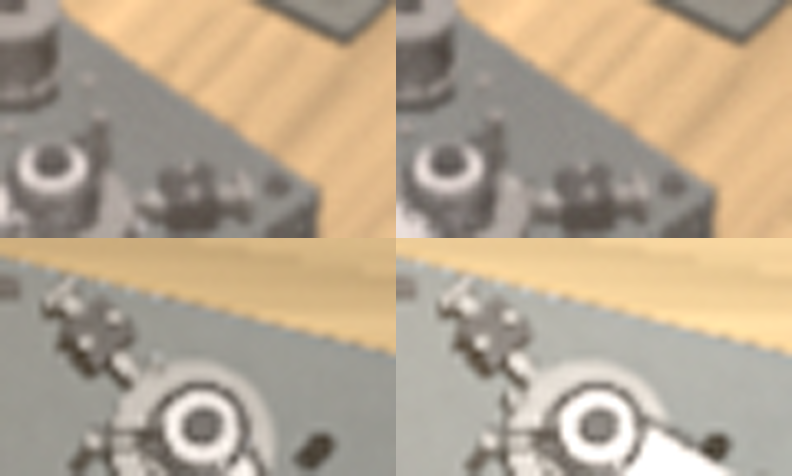

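View pics/top_k.png

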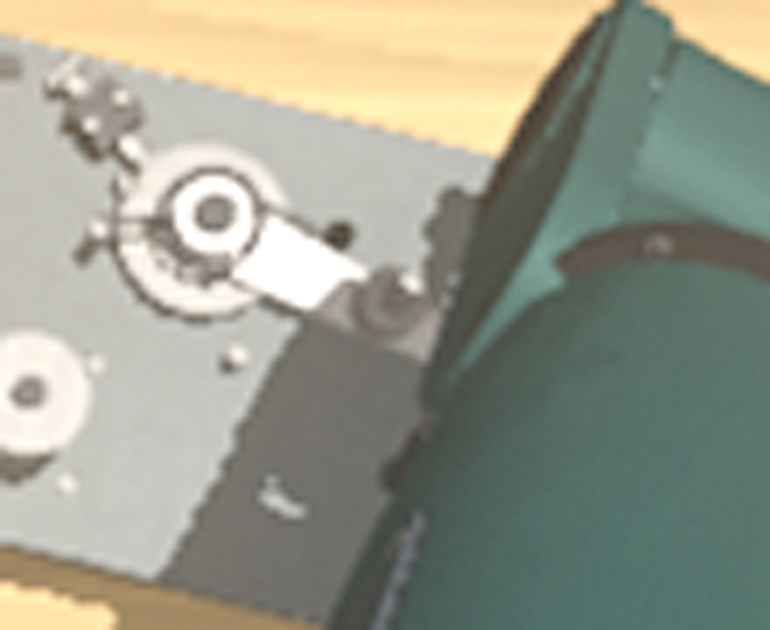

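The pawl looks the same as at the start, so it has dropped in. The roller is on the stub, and the arm is held steady at about 0.58 rad.

Run:
```python
from station import r
print(r.hand_in())
```

```text
the job is handed in; nothing more can be done
None
```

I took the idler roller out of the tray, slid it down over the stub axle and let go of it. I then gripped the tensioner arm's lug, swung the arm back and handed the job in at about 20 s, still holding it. No verdict is reported at hand-in.

What my last checks showed:
- **Arm angle:** about 0.58 rad, worked out from the tool position around the measured pivot. The fingers hold the lug at a 9.7 mm gap with a 25 N grip. The sideways force on the tool is about 12 N, close to the spring's 10 N, so the arm is not pressing on the back stop.
- **Pawl:** it looks the same in both cameras as at the start, so I take it as dropped in. That is judged by eye at about 3 mm per pixel, so it can't prove the 2 mm limit.
- **Roller:** it stands upright on the stub, clear of the fingers. The tool height at release (0.1208 m against 0.1203 m expected) and the picture taken after letting go, within about 0.6 px, both fit it sitting on the shoulder. At the end only the top camera showed it, with the gripper hiding it from the other.

**Disagreements:**
- The two cameras' edge fits of the tray and drive differed by about 5 mm. I used direct sightings instead, which agreed to about 2 mm on the stub tip and pulleys and 5 mm on the lug.
- A steady vertical force of about 7 N stayed on the tool while it held the lug. I put this down to friction in the grip.

I saw no contact with the other parts in the tray or on the bench, but I did not measure their positions again at the end.

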